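Take the hub cap off a disc polishing machine

ROBOT

A 7-joint arm with a two-finger parallel gripper is mounted at the origin on the work surface. World frame = base frame: x ahead of the robot, y to its left, z up, the work surface at z = 0. Lengths are in m, angles in rad, forces in N, time in s.
With the tool pointing down it reaches from about 0.425 to 0.875 m from the base axis. Payload 4.7 kg.
Tool frame: the origin (TCP) lies at the very end of the fingers, on their centre line; the grasp point (between the pads) lies 19 mm behind it (r.grasp_offset is the z of the grasp point in the tool frame, in m); z points along the fingers, y is the line along which they close (so a half turn about z gives the same grasp; the last joint's range is limited). The gripper opens to 85 mm and grips with 20 to 120 N. Pads are 22 mm wide; open, the fingers measure 114 mm over their backs; the gripper's body (76 mm by 85 mm) begins 54 mm behind the grasp point. The pads swing forward as they close: fully open they stand 13 mm farther back than shut.
Start: joints at [1.177, 0.321, -0.07, 1.45, 0.023, 1.371, -0.057], TCP at [0.258, -0.597, 0.231] pointing down, gripper open.
Joint ranges: [-2.86, 2.86], [-0.3, 2.09], [-1.38, 1.24], [0.06, 2.45], [-1.56, 4.7], [0.09, 2.05], [-2.69, 2.69]. Speed limits (rad/s): [2.57, 2.57, 3.14, 3.14, 3.14, 3.14, 3.14].

INTERFACE

Orientations are given as a rotation vector (axis times angle).
In Python, from cell import r gives the robot as it stands.
- The arm moves only by the tool servo_tool, never from a script. Its argument "plan" is a list of rows, each a list of 7 numbers: the shift along the tool's x, y, z in mm, then the turn, a rotation vector about the tool's x, y, z in degrees, then the closure in counts, from 0 (fully open) to 255 (shut). In form: [[x, y, z, rx, ry, rz, claw], ...]. A call has 1 to 12 rows; each row shifts and turns the commanded pose from where the row before left it, along the tool's axes as they then stand; what a row does not reach is not made up. A row lasts 1/12 s, in which the tool goes at most 41.7 mm and 7.16 degrees, less where a joint would pass 70% of its speed; a pose out of reach is approached as far as the arm can. A call is refused whole if a number of a shift passes 41.7 or a number of a turn 7.16, either way. A call with a gripper value outside its range is refused whole. The fingers move at their own pace and stop on an object; "grip_force" is the grip in N (left out, the last holds). Time passes only in rows, so rows that do not move let the fingers close. It gives the time, the measured TCP pose, the force, the opening and the grip force at its end, in the units of the state.
- r.get_obs(): the state, without advancing time (a new reading comes with each control period).
- r.capture(name): name is "scene" or "top" or "wrist"; returns (picture, depth): 420x560x3 uint8, red, green, blue; 420x560 float32, m along the optical axis (not along the pixel's ray), 0 where there is no reading.
- r.camera_info(name): a dict with "K" (3x3 intrinsics, pixels), "xyz" and "rotation" of the camera in the world. Camera axes: x right, y up, looking along -z (the intrinsics and any distortion apply to the point x, -y, -z); pixel columns grow to the right and rows downward; lengths in m; the calibration is good to about 2 mm. A picture is of the moment at which its call begins: read the wrist's pose just before it. camera_info takes no time and is no camera call; for the wrist camera it gives the pose at the moment of the call.
- r.finish_job(): hands the job in; it is judged then, once.
The state is a dict: "clock": time; "joint_pos": joint angles; "qd": joint speeds; "joint_torque": joint torques, N m; "tcp_pos": TCP position; "ee_rot": TCP orientation; "force": force on the tool from outside, world axes, zero at the start; "moment": the same for the moment, N m; "grip_width": finger opening in m; "grasp_force": force on a finger pad.
Only numpy, scipy, OpenCV 4.12 (cv2) and the standard library are available. Lean on these libraries where they do the work, as an engineer would, in place of code of your own. Each camera call takes 0.05 s, during which the arm holds its last target. There are 200 camera calls.

TASK

On the disc polishing machine, slide the keeper block along its track, away from the hub, fully home against its end stop, and only then loosen the round black hub cap: its quarter-turn thread may be left- or right-handed, so try one way and, if it stops, the other. Lift the cap off its hub and finish while still holding it upright and still in the gripper, about 10 cm above its seat, keeper left home. Leave the other things on the table where they are.

Things in the scene. Friction and masses are not known exactly. Their poses are not given: they have to be found in the camera images.
- machine: Disc polishing machine: a beige box fixed to the table, 170 mm (its x) by 280 mm (its y), 55 mm high. Origin on the table directly below the hub axis; z up. The box spans -85 to +85 mm in its x and -85 to +195 mm in its y. A fixed disc lies on the deck round the hub, its top 60 mm above the table. The hub carries the black cap; the keeper's track runs along +y.
- cap_knob (a point): Centre of the round ribbed grip knob on top of the black cap (loose, 60 to 130 g); on the hub axis, 95.5 mm above the table while seated; z is the cap's axis, up. The knob is a cylinder 34 mm in diameter and 34 mm high (78.5 to 112.5 mm above the table): pinch it from above at any yaw.
- cap_skirt (a point): Point on the cap's axis at the top of its skirt, the wider foot below the knob: 68 mm in diameter, 18 mm high, top 78.5 mm above the table while seated. Fingertips at the knob must stay above this. A small grey line on the skirt's top, along the cap's x axis, shows how far it has turned.
- hub (a point): Top of the hub neck inside the cap, 73 mm above the table. Its quarter-turn thread has an unseen hand that differs between machines. The cap turns almost freely. The wrong way it meets a firm stop within 5 to 20 degrees, then the knob slips in the fingers; the right way it is free to lift off at 60 to 115 degrees from its start (75 is good). Turning does not raise it; until free it lifts only 2 mm.
- keeper (a joint): Position of the sliding keeper in m: 0 with its tongue fully over the cap's skirt (the cap then cannot be lifted), 0.075 at the end stop away from the hub (tongue clear of the cap). It starts between 0 and 0.010, slides along the machine's +y with about 2 N friction and stays where it is left.
- keeper_grip (a point): Centre of the upper part of the keeper's black upright block, 22 mm (machine x) by 26 mm (machine y), top 120 mm above the table; this point is 105 mm above the table, at machine x = 0, y = 90 mm + joint value. A steel tongue 16 mm wide, 81 to 87 mm above the table, runs from the block towards the hub. Pinch the block across the machine's x.
- cleaner: Closed white spray-fluid bottle, 56 mm wide, 150 mm tall, standing loose on the table near the machine; not part of the job, leave it alone. Origin at the centre of its underside.
- stapler: Black stapler, 130 x 36 x 52 mm, standing loose on the table near the machine; not part of the job, leave it alone. Origin at the centre of its underside.
- cases: Stack of three flat disc cases, 125 x 142 x 31 mm, standing loose on the table near the machine; not part of the job, leave it alone. Origin at the centre of its underside.
- tape: Cardboard-coloured roll of tape lying flat, 100 mm wide, 45 mm high, standing loose on the table near the machine; not part of the job, leave it alone. Origin at the centre of its underside.
- marker: Flat grey and black marker pen, 110 x 20 x 14 mm, standing loose on the table near the machine; not part of the job, leave it alone. Origin at the centre of its underside.
- tub: Round disc tub, 132 mm wide, stacked with discs, 94 mm high, standing loose on the table near the machine; not part of the job, leave it alone. Origin at the centre of its underside.
Things that resemble listed ones, but are neither listed nor needed, are in the scene too. What is shaped like the part that bears cap_knob but pink is not meant.

How it is judged:
On the way, in this order (a step that is already met when the one before it is completed fails the run):
1. the keeper is home at its end stop, the cap still seated (value of joint keeper above 0.069 m and z of cap_knob in the frame of machine below 0.105 m), for 0.2 s.
2. the cap is off its hub, in the gripper, keeper still home (value of joint keeper above 0.069 m and z of cap_knob in the frame of machine above 0.125 m and contact force between the fingers and cap above 0.5 N), for 0.2 s.
At the end, for the whole second after the job is handed in: The keeper is within 6 mm of its end stop; the cap is held by the fingers with its knob at least 60 mm above its seated height, within 20 degrees of upright, still (under 30 mm/s), touching neither the machine nor any bystander (value of joint keeper above 0.069 m and z of cap_knob in the frame of machine above 0.155 m and contact force between the fingers and cap above 0.5 N and contact force between cap and machine below 0.05 N and angle between cap_knob's own z axis and vertical below 0.35 rad and linear speed of cap below 0.03 m/s and contact force between cap and cleaner below 0.05 N and contact force between cap and stapler below 0.05 N and contact force between cap and cases below 0.05 N and contact force between cap and tape below 0.05 N and contact force between cap and marker below 0.05 N and contact force between cap and tub below 0.05 N); the arm keeps its last pose, push and grip.
It fails at once if another thing on the table is displaced by more than 30 mm (distance of any of cleaner, stapler, cases, tape, marker, tub from where it was at the start of the episode above 0.03 m).
It fails at once if the cap is loosened (turned over 30 degrees) or lifted before the keeper is home (value of joint keeper below 0.06 m and (angle between the x axis of cap_knob and the x axis of machine, either way round above 0.52 rad or z of cap_knob in the frame of machine above 0.125 m)).
It also fails if it takes over 67 s, if anything falls off the work surface, if the arm or the gripper's body presses on something with over 40 N, if the wrist force passes 120 N, or if a joint passes its speed limit or range.

## Working session

There is one attempt and no reset: what is moved stays moved. The work goes in short steps, Python scripts to look and compute and a tool call to move; the robot and the scene stay as the last step left them, time stands still between calls to the robot, and variables do not carry over. Pictures are saved under pics/ and viewed, at most 10 in all, crops included, and the job is handed in when it is done.

Besides the shell and the picture viewer there is one more tool, called after ">>>" by a JSON object that holds its "op" and its "data". servo_tool: Moves the arm, as the interface text tells. Its arguments: {"type":"object","properties":{"plan":{"type":"array"},"grip_force":{"type":"number"}},"required":["plan"]}

```bash
mkdir -p pics
python3 - <<'E'
from cell import r
import cv2,numpy as np
o=r.get_obs();print({k:np.round(v,3).tolist() for k,v in o.items()})
for n in("scene","top"):
    p,d=r.capture(n);cv2.imwrite(f"pics/{n}0.png",p[:,:,::-1]);np.savez(f"{n}0.npz",p=p,d=d)
    c=r.camera_info(n);print(n,{k:np.round(v,3).tolist() if not isinstance(v,str) else v for k,v in c.items()},d.min(),d.max())
print(r.grasp_offset)
E
```

```text
{'clock': 0.0, 'joint_pos': [1.177, 0.322, -0.07, 1.452, 0.023, 1.371, -0.057], 'qd': [-0.0, 0.002, 0.001, 0.0, 0.001, -0.0, 0.002], 'joint_torque': [0.001, -49.358, -0.382, -31.434, 0.013, 0.011, -0.0], 'tcp_pos': [0.258, -0.596, 0.23], 'ee_rot': [-3.075, -0.636, 0.001], 'force': [-0.048, 1.078, -0.727], 'moment': [-0.037, -0.006, 0.008], 'grasp_force': 0.0, 'grip_width': 0.086}
scene {'K': [[399.66, 0.0, 279.111], [0.0, 399.66, 217.474], [0.0, 0.0, 1.0]], 'xyz': [0.887, 0.407, 0.988], 'rotation': [0.212, 0.641, 2.403]} 0.0 2.7158463
top {'K': [[454.458, 0.0, 278.772], [0.0, 454.458, 215.89], [0.0, 0.0, 1.0]], 'xyz': [0.383, -0.027, 1.219], 'rotation': [0.117, -0.111, -1.544]} 0.0 2.1571028
-0.0187
```

View pics/top0.png

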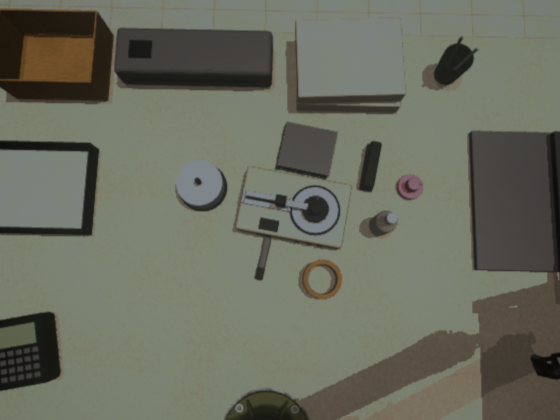

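View pics/scene0.png

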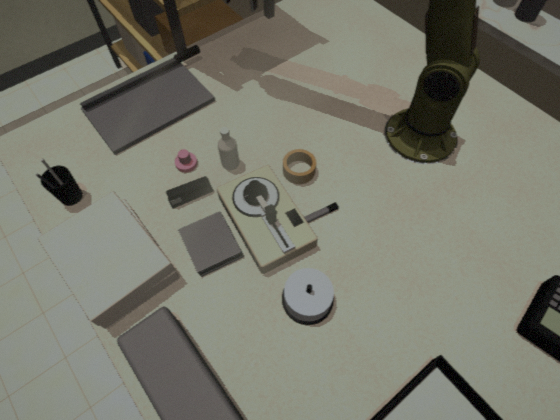

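The top view shows the machine at about (295,207), with the black cap at (316,208), the keeper block at (281,201) and the track running left. The tape is at (322,279), the cleaner at (386,222) and the cases at (307,148). I'll measure the machine and cap from the depth data.

```bash
cat > h.py <<'E'
from cell import r
import numpy as np,cv2
from scipy.spatial.transform import Rotation as R
def cloud(n,d):
    c=r.camera_info(n);K=np.array(c["K"]);rot=np.array(c["rotation"])
    M=rot if rot.shape==(3,3) else R.from_rotvec(rot).as_matrix()
    v,u=np.indices(d.shape)
    P=np.stack([(u-K[0,2])/K[0,0]*d,-(v-K[1,2])/K[1,1]*d,-d],-1)
    return P@M.T+np.array(c["xyz"])
E
python3 - <<'E'
from h import *
for n in("top","scene"):
    f=np.load(n+"0.npz");p,d=f["p"],f["d"];P=cloud(n,d);z=P[...,2]
    print(n,"table z",np.median(z[(abs(z)<.02)&(d>0)]))
    near=np.zeros(d.shape,bool)
    if n=="top": near[150:260,225:365]=1
    else: near[160:275,205:325]=1
    m=near&(z>.045)&(z<.066)&(d>0)
    k,l,s,c=cv2.connectedComponentsWithStats(m.astype(np.uint8));i=1+np.argmax(s[1:,4])
    q=P[l==i][:,:2];print("rect",cv2.minAreaRect((q*1000).astype(np.float32)),len(q))
    t=near&(z>.085)&(d>0)
    k,l,s,c=cv2.connectedComponentsWithStats(t.astype(np.uint8))
    for i in range(1,k):
        if s[i,4]>8: 
            q=P[l==i];print(c[i].round(),s[i,4],q.min(0).round(3),q.max(0).round(3),q.mean(0).round(3))
    t=near&(z>.107)&(d>0);k,l,s,c=cv2.connectedComponentsWithStats(t.astype(np.uint8))
    for i in range(1,k):
        q=P[l==i];print("hi",c[i].round(),s[i,4],q.mean(0).round(4))
P=cloud("top",np.load("top0.npz")["d"]);z=P[...,2]
w=(z>.03)&(P[...,0]>.3)&(P[...,0]<.9)&(abs(P[...,1])<.5)
k,l,s,c=cv2.connectedComponentsWithStats(w.astype(np.uint8))
for i in range(1,k):
    if s[i,4]>30:q=P[l==i];print("obj",c[i].round(),q.min(0).round(3),q.max(0).round(3))
E
python3 -c "
import cv2
for n,b in(('top',(160,255,230,360)),('scene',(160,280,200,325))):
    a=cv2.imread(f'pics/{n}0.png')[b[0]:b[1],b[2]:b[3]];cv2.imwrite(f'pics/{n}c.png',cv2.resize(a,None,fx=5,fy=5)[:600,:800])"
```

```text
top table z 0.00024251444480105633
rect ((582.716796875, -57.24029541015625), (280.446044921875, 170.84971618652344), 80.46171569824219) 6014
[288. 202.] 233 [ 0.571 -0.091  0.085] [ 0.6   -0.008  0.125] [ 0.584 -0.043  0.102]
[316. 207.] 172 [ 0.556 -0.127  0.085] [ 0.591 -0.095  0.118] [ 0.571 -0.111  0.11 ]
hi [280. 199.] 104 [ 0.5872 -0.0229  0.1189]
hi [316. 206.] 146 [ 0.5732 -0.1116  0.1126]
scene table z -0.0001361024825850543
rect ((580.640380859375, -54.83563232421875), (281.21405029296875, 170.9069366455078), 80.60609436035156) 4856
[262. 199.] 382 [ 0.556 -0.124  0.085] [ 0.6   -0.006  0.124] [ 0.581 -0.065  0.105]
hi [255. 185.] 112 [ 0.5726 -0.108   0.1118]
hi [271. 210.] 101 [ 0.5881 -0.0183  0.1172]
obj [93. 86.] [0.879 0.466 0.03 ] [0.9   0.5   0.123]
obj [349.  95.] [ 0.383 -0.341  0.03 ] [ 0.9   -0.027  1.219]
obj [308. 147.] [ 0.383 -0.17   0.03 ] [ 0.82  -0.017  1.219]
obj [371. 164.] [ 0.383 -0.289  0.033] [ 0.763 -0.027  1.219]
obj [ 87. 188.] [ 0.383 -0.027  0.03 ] [0.741 0.5   1.219]
obj [199. 183.] [ 0.383 -0.027  0.03 ] [0.697 0.25  1.219]
obj [293. 207.] [ 0.383 -0.208  0.03 ] [0.686 0.093 1.219]
obj [413. 184.] [ 0.383 -0.389  0.03 ] [ 0.666 -0.027  1.219]
obj [384. 222.] [ 0.383 -0.312  0.031] [ 0.57  -0.027  1.219]
obj [322. 279.] [ 0.347 -0.184  0.03 ] [ 0.447 -0.027  1.219]
```

View pics/topc.png

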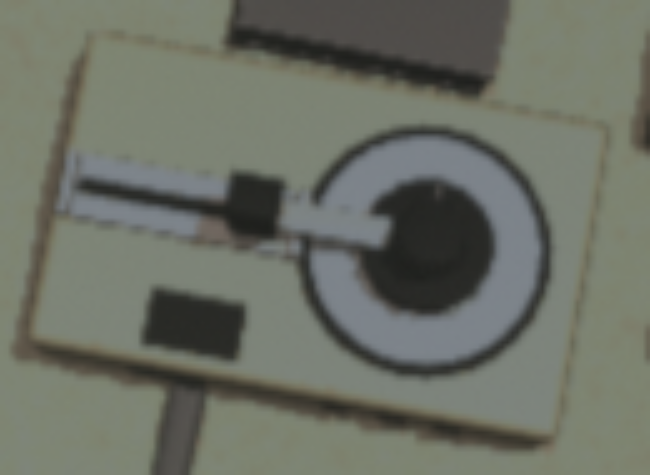

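The hub is at about (0.5726, -0.1103), machine +y points along 80.5°, and the keeper is at about (0.5876, -0.0205). I'll move above the keeper next.

>>> {"op": "servo_tool", "data": {"plan": [[22.1,-16.6,0,0,0,0,0],[22.1,-16.6,0,0,0,0,0],[22.1,-16.6,0,0,0,0,0],[22.1,-16.6,0,0,0,0,0],[22.1,-16.6,0,0,0,0,0],[22.1,-16.6,0,0,0,0,0],[22.1,-16.6,0,0,0,0,0],[22.1,-16.6,0,0,0,0,0],[22.1,-16.6,0,0,0,0,0],[22.1,-16.6,0,0,0,0,0],[22.1,-16.6,0,0,0,0,0],[22.1,-16.6,0,0,0,0,0]], "grip_force": 40}}

```text
clock: 1.1
tcp_pos: [0.4224, -0.3073, 0.2309]
ee_rot: [-3.076, -0.636, 0.001]
force: [0.4, -0.2, 0.2]
grip_width: 0.0855
grasp_force: 0.0
```

>>> {"op": "servo_tool", "data": {"plan": [[22.1,-16.6,0,0,0,0,0],[22.1,-16.6,0,0,0,0,0],[22.1,-16.6,0,0,0,0,0],[22.1,-16.6,0,0,0,0,0],[22.1,-16.6,0,0,0,0,0],[22.1,-16.6,0,0,0,0,0],[22.1,-16.6,0,0,0,0,0],[22.1,-16.6,0,0,0,0,0],[22.1,-16.6,0,0,0,0,0],[22.1,-16.6,0,0,0,0,0],[22.1,-16.6,0,0,0,0,0],[22.1,-16.6,0,0,0,0,0]]}}

```text
clock: 2.1
tcp_pos: [0.5869, -0.0195, 0.2309]
ee_rot: [-3.077, -0.636, 0.001]
force: [-0.5, -0.2, 0.6]
grip_width: 0.0855
grasp_force: 0.0
```

>>> {"op": "servo_tool", "data": {"plan": [[0,0,0,0,0,-5.2,0],[0,0,0,0,0,-5.2,0],[0,0,0,0,0,-5.2,0],[0,0,0,0,0,-5.2,0],[0,0,0,0,0,-5.2,0],[0,0,0,0,0,-5.2,0],[0,0,0,0,0,-5.2,0],[0,0,0,0,0,-5.2,0],[0,0,0,0,0,-5.2,0],[0,0,0,0,0,-5.2,0],[0,0,0,0,0,-5.1,0],[0,0,0,0,0,0,0]]}}

```text
clock: 3.1
tcp_pos: [0.5863, -0.0207, 0.2308]
ee_rot: [-2.396, -2.031, 0.001]
force: [0.2, -0.2, 0.5]
grip_width: 0.0852
grasp_force: 0.0
```

```bash
cat >> h.py <<'E'
def hubpose():
    o=r.get_obs();Rm=R.from_rotvec(o["ee_rot"]).as_matrix();a=np.radians(80.5)
    return o,Rm,np.array([.5726,-.1103,0]),np.array([np.cos(a),np.sin(a),0])
def rep(y,z):
    "offset in tool axes (mm) to machine point x=0,y,z"
    o,Rm,h,ey=hubpose();t=h+ey*y;t[2]=z
    print("t",o["clock"],"tcp",np.round(o["tcp_pos"],4),"off mm",np.round(1000*Rm.T@(t-o["tcp_pos"]),1),
     "tooly deg",np.degrees(np.arctan2(Rm[1,1],Rm[0,1])).round(1),"tilt",np.degrees(np.arccos(-Rm[2,2])).round(2),
     "q7",round(o["joint_pos"][6],2),"F",np.round(o["force"],1),"w",round(o["grip_width"],4),"gf",round(o["grasp_force"],1))
E
python3 - <<'E'
from h import *
rep(.0905,.088)
p,d=r.capture("wrist");cv2.imwrite("pics/w1.png",p[:,:,::-1])
P=cloud("wrist",d);z=P[...,2];o,Rm,h,ey=hubpose();ex=np.array([ey[1],-ey[0],0])
X=(P-h)@ex;Y=(P-h)@ey
for nm,m in(("keeper",(z>.112)&(z<.126)&(abs(X)<.03)&(Y>.06)&(Y<.13)),("knob",(z>.107)&(z<.118)&(abs(X)<.03)&(abs(Y)<.03))):
    m&=d>0
    if m.sum():print(nm,m.sum(),[np.percentile(v[m],[1,99]).round(4) for v in(X,Y)],np.median(z[m]))
E
```

```text
t 3.1 tcp [ 0.5863 -0.0207  0.2308] off mm [-1.000e-01  1.400e+00  1.428e+02] tooly deg -9.4 tilt 0.06 q7 -0.29 F [ 0.2 -0.2  0.5] w 0.0852 gf 0.0
keeper 1122 [array([-0.0106,  0.0111]), array([0.076 , 0.1017])] 0.11945485581392284
knob 1341 [array([-0.0158,  0.0163]), array([-0.0167,  0.0152])] 0.11211913186205535
```

View pics/w1.png

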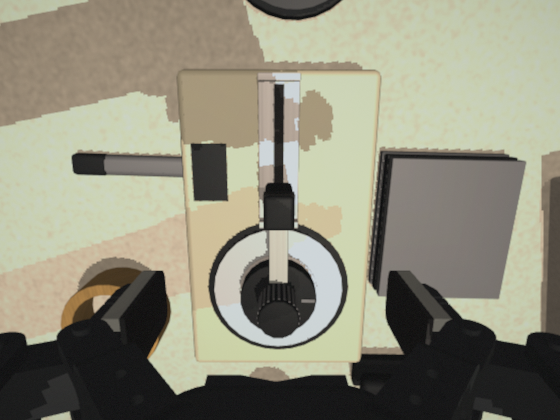

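The wrist view shows the block at (279,208) centred under the tool, the knob at (279,315), and the skirt line at (308,300). Going down to pinch the block.

>>> {"op": "servo_tool", "data": {"plan": [[0,1.4,14,0,0,0,0],[0,0,14,0,0,0,0],[0,0,14,0,0,0,0],[0,0,14,0,0,0,0],[0,0,14,0,0,0,0],[0,0,14,0,0,0,0],[0,0,14,0,0,0,0],[0,0,14,0,0,0,0],[0,0,14,0,0,0,0],[0,0,14,0,0,0,0],[0,0,0,0,0,0,0],[0,0,0,0,0,0,0]]}}

```text
clock: 4.15
tcp_pos: [0.5874, -0.0209, 0.0904]
ee_rot: [-2.398, -2.028, 0.002]
force: [0.3, -0.0, 0.2]
grip_width: 0.0855
grasp_force: 0.0
```

>>> {"op": "servo_tool", "data": {"plan": [[0,0,0,0,0,0,120],[0,0,0,0,0,0,255],[0,0,0,0,0,0,255],[0,0,0,0,0,0,255],[0,0,0,0,0,0,255],[0,0,0,0,0,0,255],[0,0,0,0,0,0,255],[0,0,0,0,0,0,255],[0,0,0,0,0,0,255],[0,0,0,0,0,0,255],[0,0,0,0,0,0,255],[0,0,0,0,0,0,255]]}}

```text
clock: 5.15
tcp_pos: [0.5882, -0.0209, 0.0918]
ee_rot: [2.398, 2.029, 0.0]
force: [-3.1, -0.9, 6.0]
grip_width: 0.0214
grasp_force: 42.2
```

```bash
python3 -c "
from h import *
rep(.165,.09)"
```

```text
t 5.15 tcp [ 0.5882 -0.0209  0.0918] off mm [74.2 -0.7  1.8] tooly deg -9.5 tilt 0.03 q7 -0.36 F [-3.1 -0.9  6. ] w 0.0214 gf 42.2
```

The block is gripped (opening 21 mm), so I'll slide it home.

>>> {"op": "servo_tool", "data": {"plan": [[7,0,0,0,0,0,255],[7,0,0,0,0,0,255],[7,0,0,0,0,0,255],[7,0,0,0,0,0,255],[7,0,0,0,0,0,255],[7,0,0,0,0,0,255],[7,0,0,0,0,0,255],[7,0,0,0,0,0,255],[7,0,0,0,0,0,255],[7,0,0,0,0,0,255],[0,0,0,0,0,0,255],[0,0,0,0,0,0,255]]}}

```text
clock: 6.15
tcp_pos: [0.5999, 0.0496, 0.0918]
ee_rot: [-2.397, -2.03, -0.002]
force: [-0.9, 1.9, 5.3]
grip_width: 0.0215
grasp_force: 42.2
```

>>> {"op": "servo_tool", "data": {"plan": [[1,0,0,0,0,0,255],[1,0,0,0,0,0,255],[1,0,0,0,0,0,255],[1,0,0,0,0,0,255],[1,0,0,0,0,0,255],[1,0,0,0,0,0,255],[1,0,0,0,0,0,255],[0,0,0,0,0,0,255],[0,0,0,0,0,0,255]]}}

```text
clock: 6.9
tcp_pos: [0.6005, 0.0531, 0.0918]
ee_rot: [2.398, 2.027, -0.004]
force: [-4.4, -3.5, 7.5]
grip_width: 0.0213
grasp_force: 42.6
```

```bash
python3 -c "
from h import *
rep(.165,.09)"
```

```text
t 6.9 tcp [0.6005 0.0531 0.0918] off mm [-0.8 -0.6  1.8] tooly deg -9.6 tilt 0.16 q7 -0.5 F [-4.4 -3.5  7.5] w 0.0213 gf 42.6
```

>>> {"op": "servo_tool", "data": {"plan": [[1,0,0,0,0,0,255],[1,0,0,0,0,0,255],[1,0,0,0,0,0,255],[0,0,0,0,0,0,255],[0,0,0,0,0,0,255]]}}

```text
clock: 7.32
tcp_pos: [0.6006, 0.0532, 0.0918]
ee_rot: [2.399, 2.024, -0.009]
force: [-5.4, -6.7, 10.1]
grip_width: 0.0212
grasp_force: 43.0
```

>>> {"op": "servo_tool", "data": {"plan": [[-4,0,0,0,0,0,255],[0,0,0,0,0,0,0],[0,0,0,0,0,0,0],[0,0,0,0,0,0,0],[0,0,0,0,0,0,0],[0,0,0,0,0,0,0],[0,0,0,0,0,0,0],[0,0,0,0,0,0,0],[0,0,-10,0,0,0,0],[0,0,-20,0,0,0,0],[0,0,-20,0,0,0,0],[0,0,-20,0,0,0,0]]}}

```text
clock: 8.32
tcp_pos: [0.6006, 0.0543, 0.1627]
ee_rot: [-2.398, -2.029, -0.0]
force: [0.3, 0.2, -0.0]
grip_width: 0.0851
grasp_force: 0.0
```

>>> {"op": "servo_tool", "data": {"plan": [[-20,0,0,0,0,0,0],[-20,0,0,0,0,0,0],[-20,0,0,0,0,0,0],[-20,0,0,0,0,0,0],[-20,0,0,0,0,0,0],[-20,0,0,0,0,0,0],[-20,0,0,0,0,0,0],[-20,0,0,0,0,0,0],[0,0,0,0,0,0,0],[0,0,0,0,0,0,0],[0,0,0,0,0,0,0]]}}

```text
clock: 9.23
tcp_pos: [0.5744, -0.1026, 0.1619]
ee_rot: [-2.398, -2.03, -0.002]
force: [0.5, 0.6, 0.1]
grip_width: 0.0856
grasp_force: 0.0
```

Run:
```python
from h import *
rep(0,.084)
for n in ("top","wrist"):
    p,d=r.capture(n);cv2.imwrite(f"pics/{n}2.png",p[:,:,::-1])
    P=cloud(n,d);z=P[...,2];o,Rm,h,ey=hubpose();ex=np.array([ey[1],-ey[0],0])
    X=(P-h)@ex;Y=(P-h)@ey
    for nm,m in(("keeper",(z>.112)&(z<.126)&(abs(X)<.03)&(Y>.06)&(Y<.2)),("knob",(z>.107)&(z<.118)&(abs(X)<.03)&(abs(Y)<.03))):
        m&=d>0
        if m.sum():print(n,nm,m.sum(),[np.percentile(v[m],[1,99]).round(4) for v in(X,Y)],np.median(z[m]))
```

```text
t 9.2333 tcp [ 0.5744 -0.1026  0.1619] off mm [-8.  -0.6 77.8] tooly deg -9.5 tilt 0.06 q7 -0.17 F [0.5 0.6 0.1] w 0.0856 gf 0.0
top keeper 99 [array([-0.0104,  0.0123]), array([0.1505, 0.1764])] 0.11956908215718198
wrist knob 2767 [array([-0.0157,  0.0162]), array([-0.0164,  0.0152])] 0.11200034568579417
```

View pics/wrist2.png

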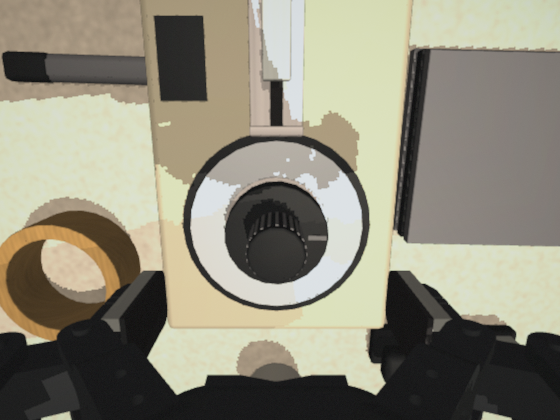

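The keeper is home (block at y≈0.164, tongue clear of the cap). The skirt line at (317,238) lies along machine x. I'll grip the knob now.

>>> {"op": "servo_tool", "data": {"plan": [[-8.5,-0.6,0,0,0,0,0],[0,0,0,0,0,0,0],[0,0,11,0,0,0,0],[0,0,11,0,0,0,0],[0,0,11,0,0,0,0],[0,0,11,0,0,0,0],[0,0,11,0,0,0,0],[0,0,11,0,0,0,0],[0,0,11,0,0,0,0],[0,0,0,0,0,0,0],[0,0,0,0,0,0,0]], "grip_force": 30}}

```text
clock: 10.25
tcp_pos: [0.5716, -0.1118, 0.0834]
ee_rot: [-2.397, -2.028, 0.001]
force: [0.2, 0.2, -0.6]
grip_width: 0.0854
grasp_force: 0.0
```

>>> {"op": "servo_tool", "data": {"plan": [[0,0,0,0,0,0,100],[0,0,0,0,0,0,255],[0,0,0,0,0,0,255],[0,0,0,0,0,0,255],[0,0,0,0,0,0,255],[0,0,0,0,0,0,255],[0,0,0,0,0,0,255],[0,0,0,0,0,0,255],[0,0,0,0,0,0,255],[0,0,0,0,0,0,255]]}}

```text
clock: 11.08
tcp_pos: [0.5727, -0.1121, 0.085]
ee_rot: [2.397, 2.028, 0.001]
force: [-0.4, 0.2, 5.3]
grip_width: 0.0331
grasp_force: 30.2
```

```bash
python3 -c "
from h import *
rep(0,.084);print(r.get_obs()['moment'],r.get_obs()['joint_torque'][6])"
```

```text
t 11.0833 tcp [ 0.5727 -0.1121  0.085 ] off mm [ 1.8 -0.4  1. ] tooly deg -9.5 tilt 0.08 q7 -0.19 F [-0.4  0.2  5.3] w 0.0331 gf 30.2
[0.01349956 0.05552271 0.01434262] 0.0003304820438643219
```

>>> {"op": "servo_tool", "data": {"plan": [[0,0,0,0,0,-3,255],[0,0,0,0,0,-3,255],[0,0,0,0,0,-3,255],[0,0,0,0,0,-3,255],[0,0,0,0,0,-3,255],[0,0,0,0,0,-3,255],[0,0,0,0,0,-3,255],[0,0,0,0,0,-3,255],[0,0,0,0,0,-3,255],[0,0,0,0,0,0,255]]}}

```text
clock: 11.92
tcp_pos: [0.5729, -0.1117, 0.085]
ee_rot: [1.854, 2.534, 0.002]
force: [0.1, 0.8, 4.9]
grip_width: 0.033
grasp_force: 30.3
```

Run:
```python
from h import *
rep(0,.084);print(r.get_obs()['moment'],r.get_obs()['joint_torque'][6])
p,d=r.capture("wrist");cv2.imwrite("pics/w3.png",p[:,:,::-1])
```

```text
t 11.9167 tcp [ 0.5729 -0.1117  0.085 ] off mm [1.4 0.1 1. ] tooly deg 17.6 tilt 0.09 q7 0.26 F [0.1 0.8 4.9] w 0.033 gf 30.3
[ 0.10187461 -0.02733442  0.00760116] 0.4014495760202408
```

View pics/w3.png

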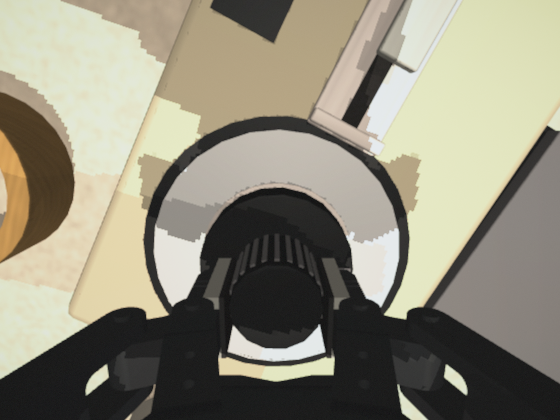

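The skirt line is hidden behind the right finger. I'll turn 21° further the same way and compare torque and view.

>>> {"op": "servo_tool", "data": {"plan": [[0,0,0,0,0,-3,255],[0,0,0,0,0,-3,255],[0,0,0,0,0,-3,255],[0,0,0,0,0,-3,255],[0,0,0,0,0,-3,255],[0,0,0,0,0,-3,255],[0,0,0,0,0,-3,255],[0,0,0,0,0,0,255]]}}

```text
clock: 12.63
tcp_pos: [0.573, -0.1124, 0.085]
ee_rot: [1.362, 2.829, 0.0]
force: [0.9, -0.7, 5.0]
grip_width: 0.0331
grasp_force: 30.3
```

Run:
```python
from h import *
rep(0,.084);print(r.get_obs()['moment'],r.get_obs()['joint_torque'][6])
for n in("wrist","scene","top"):
    p,d=r.capture(n);cv2.imwrite(f"pics/{n}4.png",p[:,:,::-1])
a=cv2.imread("pics/wrist4.png");b=cv2.imread("pics/scene4.png")[160:250,205:305]
b=cv2.resize(b,(400,360));c=np.zeros((420,800,3),np.uint8);c[:420,:400]=a[:,80:480];c[:360,400:]=b
c=np.clip(c.astype(float)*1.6,0,255).astype(np.uint8);cv2.imwrite("pics/c4.png",c)
```

```text
t 12.6333 tcp [ 0.573  -0.1124  0.085 ] off mm [1.9 1.  1. ] tooly deg 38.6 tilt 0.12 q7 0.6 F [ 0.9 -0.7  5. ] w 0.0331 gf 30.3
[-0.1810363  -0.17545925  0.10389041] 0.3937583137303591
```

View pics/c4.png

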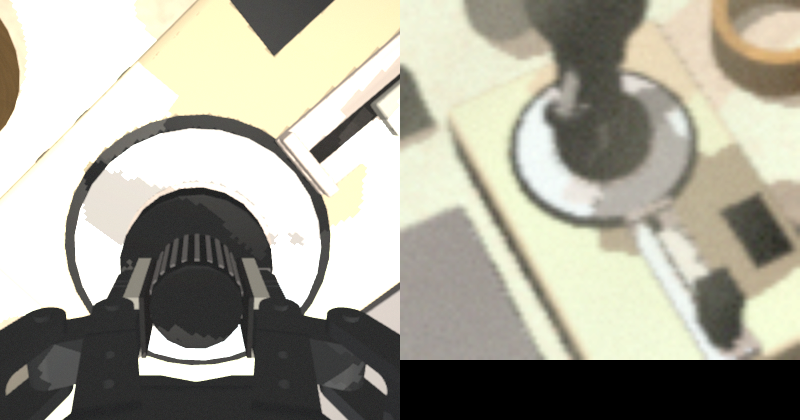

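Torque holds at 0.4 N·m, which suggests the knob is slipping at the stop. I'll reverse and compare.

>>> {"op": "servo_tool", "data": {"plan": [[0,0,0,0,0,3,255],[0,0,0,0,0,3,255],[0,0,0,0,0,3,255],[0,0,0,0,0,3,255],[0,0,0,0,0,3,255],[0,0,0,0,0,3,255],[0,0,0,0,0,0,255]]}}

```text
clock: 13.37
tcp_pos: [0.5728, -0.112, 0.085]
ee_rot: [1.794, 2.577, 0.001]
force: [0.5, 0.1, 6.1]
grip_width: 0.0331
grasp_force: 30.3
```

Run:
```python
from h import *
rep(0,.084);print(r.get_obs()['moment'],r.get_obs()['joint_torque'][6])
```

```text
t 13.3667 tcp [ 0.5728 -0.112   0.085 ] off mm [1.7 0.4 1. ] tooly deg 20.3 tilt 0.09 q7 0.3 F [0.5 0.1 6.1] w 0.0331 gf 30.3
[ 0.01059648 -0.06550829 -0.04039212] -0.39297220297157764
```

>>> {"op": "servo_tool", "data": {"plan": [[0,0,0,0,0,3,255],[0,0,0,0,0,3,255],[0,0,0,0,0,3,255],[0,0,0,0,0,3,255],[0,0,0,0,0,3,255],[0,0,0,0,0,3,255],[0,0,0,0,0,3,255],[0,0,0,0,0,3,255],[0,0,0,0,0,3,255],[0,0,0,0,0,3,255],[0,0,0,0,0,0,255]]}}

```text
clock: 14.28
tcp_pos: [0.5727, -0.1121, 0.085]
ee_rot: [2.4, 2.025, 0.001]
force: [0.0, 0.2, 5.4]
grip_width: 0.0333
grasp_force: 30.4
```

Run:
```python
from h import *
rep(0,.084);print(r.get_obs()['moment'],r.get_obs()['joint_torque'][6])
p,d=r.capture("wrist");cv2.imwrite("pics/w5.png",np.clip(p[:,:,::-1]*1.5,0,255).astype(np.uint8))
```

```text
t 14.2833 tcp [ 0.5727 -0.1121  0.085 ] off mm [ 1.8 -0.4  1. ] tooly deg -9.7 tilt 0.08 q7 -0.19 F [0.  0.2 5.4] w 0.0333 gf 30.4
[-0.06860607  0.09655766 -0.03255776] -0.40441012009978294
```

View pics/w5.png

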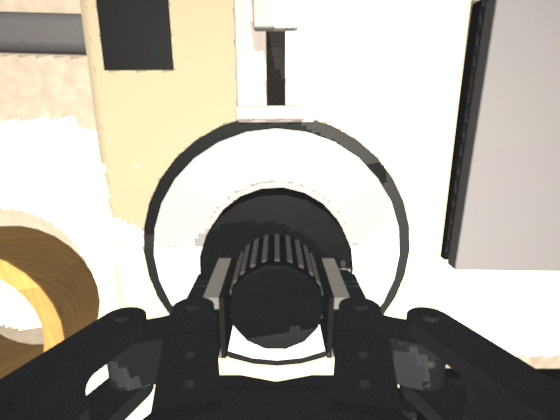

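Joint 7's torque just changes sign with direction, so it is joint friction. The wrist moment stayed near zero, so the cap probably turned freely counter-clockwise (from above), and the grey line edge at (345,268) is back where it started. I'll turn 75° that way and read the moment.

>>> {"op": "servo_tool", "data": {"plan": [[0,0,0,0,0,-3,255],[0,0,0,0,0,-3,255],[0,0,0,0,0,-3,255],[0,0,0,0,0,-3,255],[0,0,0,0,0,-3,255],[0,0,0,0,0,-3,255],[0,0,0,0,0,-3,255],[0,0,0,0,0,-3,255],[0,0,0,0,0,-3,255],[0,0,0,0,0,-3,255],[0,0,0,0,0,-3,255],[0,0,0,0,0,-3,255]]}}

```text
clock: 15.33
tcp_pos: [0.5728, -0.112, 0.085]
ee_rot: [1.65, 2.672, 0.001]
force: [0.5, -0.7, 5.4]
grip_width: 0.0331
grasp_force: 30.3
```

Run:
```python
from h import *
rep(0,.084);print(r.get_obs()['moment'],r.get_obs()['joint_torque'][6])
```

```text
t 15.3333 tcp [ 0.5728 -0.112   0.085 ] off mm [1.6 0.6 1. ] tooly deg 26.6 tilt 0.09 q7 0.4 F [ 0.5 -0.7  5.4] w 0.0331 gf 30.3
[-0.01590876 -0.10067584 -0.08945632] -0.5481345020234585
```

>>> {"op": "servo_tool", "data": {"plan": [[0,0,0,0,0,-4,255],[0,0,0,0,0,-4,255],[0,0,0,0,0,-4,255],[0,0,0,0,0,-4,255],[0,0,0,0,0,-4,255],[0,0,0,0,0,-4,255],[0,0,0,0,0,-4,255],[0,0,0,0,0,-4,255],[0,0,0,0,0,-4,255],[0,0,0,0,0,-4,255]]}}

```text
clock: 16.17
tcp_pos: [0.573, -0.1121, 0.085]
ee_rot: [0.636, 3.075, -0.0]
force: [0.6, -0.6, 4.4]
grip_width: 0.0329
grasp_force: 30.3
```

Run:
```python
from h import *
rep(0,.084);print(r.get_obs()['moment'],r.get_obs()['joint_torque'][6])
```

```text
t 16.1667 tcp [ 0.573  -0.1121  0.085 ] off mm [1.1 1.5 1. ] tooly deg 66.6 tilt 0.11 q7 1.05 F [ 0.6 -0.6  4.4] w 0.0329 gf 30.3
[-0.03885148 -0.16840594 -0.03981585] -0.7444259896874428
```

>>> {"op": "servo_tool", "data": {"plan": [[0,0,-1,0,0,0,255],[0,0,-1,0,0,0,255],[0,0,-1,0,0,0,255],[0,0,-1,0,0,0,255],[0,0,-1,0,0,0,255],[0,0,-1,0,0,0,255],[0,0,0,0,0,0,255],[0,0,0,0,0,0,255]]}}

```text
clock: 16.83
tcp_pos: [0.5721, -0.1119, 0.0904]
ee_rot: [-0.641, -3.075, 0.0]
force: [2.0, -1.8, -1.8]
grip_width: 0.033
grasp_force: 30.0
```

It lifted 5.4 mm with only about −1.8 N, so it's free. Raising the rest.

>>> {"op": "servo_tool", "data": {"plan": [[0,0,-8,0,0,0,255],[0,0,-8,0,0,0,255],[0,0,-8,0,0,0,255],[0,0,-8,0,0,0,255],[0,0,-8,0,0,0,255],[0,0,-8,0,0,0,255],[0,0,-8,0,0,0,255],[0,0,-8,0,0,0,255],[0,0,-8,0,0,0,255],[0,0,-8,0,0,0,255],[0,0,-8,0,0,0,255],[0,0,-6,0,0,0,255]]}}

```text
clock: 17.83
tcp_pos: [0.5724, -0.112, 0.1854]
ee_rot: [0.64, 3.075, -0.0]
force: [0.2, -0.3, -0.1]
grip_width: 0.0333
grasp_force: 30.6
```

>>> {"op": "servo_tool", "data": {"plan": [[0,0,0,0,0,0,255],[0,0,0,0,0,0,255],[0,0,0,0,0,0,255],[0,0,0,0,0,0,255],[0,0,0,0,0,0,255],[0,0,0,0,0,0,255]], "grip_force": 40}}

```text
clock: 18.33
tcp_pos: [0.5719, -0.112, 0.1839]
ee_rot: [-0.641, -3.075, -0.0]
force: [0.7, -0.3, -1.3]
grip_width: 0.033
grasp_force: 40.6
```

Run:
```python
from h import *
rep(0,.184);c=[]
for n in("scene","wrist"):
    p,d=r.capture(n)
    c.append(p[:,:400,::-1] if n=="scene" else p[:,80:480,::-1])
    P=cloud(n,d);z=P[...,2];o,Rm,h,ey=hubpose();ex=np.array([ey[1],-ey[0],0]);X=(P-h)@ex;Y=(P-h)@ey
    m=(z>.112)&(z<.126)&(abs(X)<.03)&(Y>.1)&(Y<.2)&(d>0)
    if m.sum()>20:print(n,"keeper",m.sum(),np.percentile(Y[m],[1,99]).round(4))
cv2.imwrite("pics/end.png",np.clip(np.hstack(c)*1.4,0,255).astype(np.uint8))
```

```text
t 18.3333 tcp [ 0.5719 -0.112   0.1839] off mm [ 0.   1.8 -0.1] tooly deg 66.5 tilt 0.04 q7 1.12 F [ 0.7 -0.3 -1.3] w 0.033 gf 40.6
scene keeper 97 [0.1529 0.1794]
wrist keeper 1242 [0.1494 0.1639]
```

View pics/end.png

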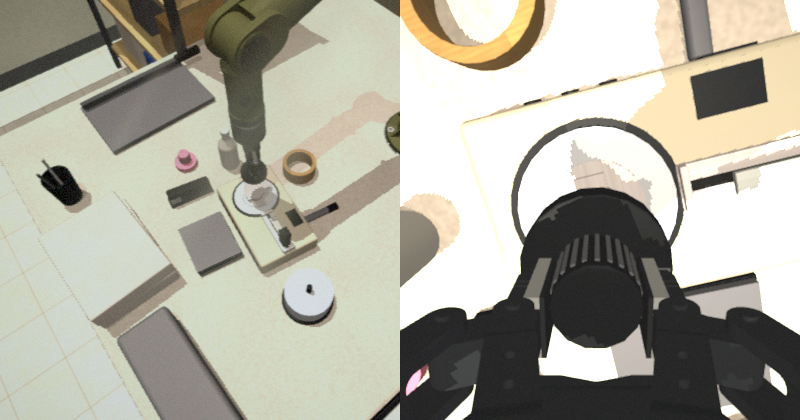

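The picture shows the cap held upright in the fingers (knob at about (597,300) in the wrist half), clear of the machine. The keeper is still home, and the other things haven't moved.

```bash
python3 -c "
from cell import r
print(r.finish_job())"
```

```text
the job is handed in; nothing more can be done
None
```

I slid the keeper home against its stop, then turned the cap about 75° counter-clockwise and lifted it off. I handed the job in at about 18 s with the cap held upright about 10 cm above its seat; no verdict was shown.

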